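# Even up the second ratchet clamp on a glue-up and keep hold of it

### The job

Two ratchet lever clamps hold a freshly glued leg blank in a gluing jig: one is already tightened, its lever leaning well down to the front; the other is still slack, its lever standing nearly upright. To press the glue line evenly, pull the slack clamp's lever down to the front click by click until it stands at the same click as the tightened one, and not one further, for the ratchet does not go back. Finish while still holding that lever by its wooden handle at that click, as the glue has yet to grab, and leave the tightened clamp alone and the blank where it lies.

Things in the scene. Friction and masses are not known exactly. Their poses are not given: they have to be found in the camera images.
- jig: plywood base 230x440x18 mm fixed on the bench, with a dark wood fence 24 mm high behind the blank and the two clamps behind that. Origin: centre of its underside; x points to the back (clamp posts at x = 75 mm), y along the blank, z up
- blank: leg blank of two brown boards glued face to face, 60x400x40 mm, lying on the jig base along y under both clamp feet. Origin: centre of its underside
- clamp_1: one of two identical dark steel hold-down clamps, 58 mm wide, bolted to the jig 220 mm apart. Origin: under its post, on top of the jig base, axes as the jig. Arm reaches 95 mm to -x; lever pivot at (-95, 0, 106) mm, along y; foot under it on the blank. Which of the two is tightened and which stands left varies. 
- clamp_2: one of two identical dark steel hold-down clamps, 58 mm wide, bolted to the jig 220 mm apart. Origin: under its post, on top of the jig base, axes as the jig. Arm reaches 95 mm to -x; lever pivot at (-95, 0, 106) mm, along y; foot under it on the blank. Which of the two is tightened and which stands left varies. 
- handle_1: turned wooden handle on the lever, 24 mm thick, 86 mm long, free all round; it can turn on the lever like a roller, with some friction. Origin: on the lever pivot (not on the wood); z axis points outward along the lever; the wood lies 89 to 175 mm out. Of clamp_1.
- handle_2: turned wooden handle on the lever, 24 mm thick, 86 mm long, free all round; it can turn on the lever like a roller, with some friction. Origin: on the lever pivot (not on the wood); z axis points outward along the lever; the wood lies 89 to 175 mm out. Of clamp_2.
- grip_1 (a point): middle of the wooden handle, on its axis, 130 mm from the lever pivot; moves with the lever. z axis points outward along the lever, y along the pivot. Can be pinched from above, the fingers closing along the jig's y axis; a pinch adds 2 to 5 N to the pull and creeps some mm a click, so take a new grip between clicks (the pawl holds). Steel lever below the wood: 22 mm thick. Of clamp_1.
- grip_2 (a point): middle of the wooden handle, on its axis, 130 mm from the lever pivot; moves with the lever. z axis points outward along the lever, y along the pivot. Can be pinched from above, the fingers closing along the jig's y axis; a pinch adds 2 to 5 N to the pull and creeps some mm a click, so take a new grip between clicks (the pawl holds). Steel lever below the wood: 22 mm thick. Of clamp_2.
- lever_1 (a joint): lever angle, rad: 0 = slack, leaning 8 deg from upright to the front (-x); grows as it is pulled to the front and down. Clicks every 0.19 rad; it rests at a whole click (within 0.02), a spring pawl keeps it from going back; stop at 1.32. Pull at the handle 1 to 3 N, growing by 2 N up each tooth; 0.05 rad before the click it drops sharply and the pawl falls in. Of clamp_1.
- lever_2 (a joint): lever angle, rad: 0 = slack, leaning 8 deg from upright to the front (-x); grows as it is pulled to the front and down. Clicks every 0.19 rad; it rests at a whole click (within 0.02), a spring pawl keeps it from going back; stop at 1.32. Pull at the handle 1 to 3 N, growing by 2 N up each tooth; 0.05 rad before the click it drops sharply and the pawl falls in. Of clamp_2.

How it is judged (in metres and radians):
At the end, for the whole second after the job is handed in: the lever that was slack stands at the click of the tightened one (no more than 0.03 rad short of that click and 0.12 rad past it; a click is 0.19 rad), the tightened lever is where it was, and the fingers press on the handle of the pulled lever with over 1 N (((value of joint lever_1 between 0.51 and 0.63 rad and value of joint lever_2 between 0.54 and 0.69 rad) or (value of joint lever_1 between 0.7 and 0.82 rad and value of joint lever_2 between 0.73 and 0.88 rad) or (value of joint lever_1 between 0.89 and 1.01 rad and value of joint lever_2 between 0.92 and 1.07 rad) or (value of joint lever_1 between 1.08 and 1.2 rad and value of joint lever_2 between 1.11 and 1.26 rad)) and contact force between the fingers and handle_2 above 1 N); the arm keeps its last pose, push and grip.
It fails at once if the robot pushes on the tightened clamp (contact force between any of the arm, the fingers and clamp_1 above 3 N).
It fails at once if the blank is shifted by more than 10 mm (distance of blank from where it was at the start of the episode above 0.01 m).
It also fails if it takes over 67 s, if anything falls off the work surface, if the arm or the gripper's body presses on something with over 40 N, if the wrist force passes 120 N, or if a joint passes its speed limit or range.

### The arm

A 6-joint arm with a two-finger parallel gripper is mounted at the origin on a cart in front of the work surface, level with it; the furniture and walls round the work are solid. World frame = base frame: x ahead of the robot, y to its left, z up, the work surface at z = 0. Lengths are in mm, angles in rad, forces in N, time in s.
With the tool pointing down it reaches from about 425 to 1125 mm from the base axis. Payload 14.9 kg.
Tool frame: the origin (TCP) lies at the centre of the arm's flange, where the gripper is bolted on; the fingertips stand 191 mm ahead of it and the grasp point (between the pads) lies 172 mm ahead of it; z points along the fingers, y is the line along which they close (so a half turn about z gives the same grasp; the last joint's range is limited). The gripper opens to 91 mm and grips with 3 to 60 N. Pads are 32 mm wide; open, the fingers measure 118 mm over their backs; the gripper's body (76 mm by 178 mm) begins 60 mm behind the grasp point.
Start: joints at [-0.033, 0.379, 1.734, -0, 1.028, -0.033], TCP at [700.014, -0.006, 404.732] pointing down, gripper open.
Joint ranges: [-2.77, 2.77], [-0.74, 2.19], [0, 2.66], [-1.06, 4.2], [0.31, 2.87], [-3.08, 3.08]. Speed limits (rad/s): [1.89, 1.89, 2.39, 3.14, 3.14, 3.14].

### API

Orientations are given as a unit quaternion [w, x, y, z].
In Python, from cell import ctrl, capture, get_calibration, search_frame, silhouettes gives the robot as it stands. The module is installed in compiled form; this text tells all that it offers.
- The arm moves only by the tool apply_moves, never from a script. Its argument "deltas" is a list of rows, each a list of 7 numbers: the opening, from 0 (shut) to 1 (fully open), then the shift along the world's x, y, z normalised to -1 to 1, where 1 is 0.6 m, then the turn, a rotation vector about the world's x, y, z normalised to -1 to 1, where 1 is 90 degrees. A call has 1 to 5 rows; each row is the pose to reach, as a shift and turn from the pose commanded when the call began; what a row does not reach only later rows make up. A row lasts 1/10 s, in which the tool goes at most 50 mm and 8.59 degrees, less where a joint would pass 70% of its speed; a pose out of reach is approached as far as the arm can. A call with a number of a shift or a turn outside -1 to 1 is refused whole. A call with a gripper value outside its range is refused whole. The fingers move at their own pace and stop on an object; the grip force is fixed at half the most. Time passes only in rows, so rows that repeat a pose let the fingers close. It gives the time, the measured TCP pose, the force, the opening and the grip force at its end, in the units of the state.
- ctrl.read_state(): the state, without advancing time (a new reading comes with each control period).
- capture(name): name is "scene" or "side" or "wrist"; returns the picture (480x640x3 uint8, red, green, blue); there is no depth.
- get_calibration(name): a dict with "vfov" (degrees; the focal length in pixels is half the picture's height over the tangent of half this angle, whatever the lens; pixels are square), "cx", "cy" (the principal point, pixels), "view" (4x4, takes a point from world to camera coordinates). Camera axes: x right, y down, z forward; pixel columns grow to the right and rows downward; lengths in mm; the calibration is good to about 2 mm. A picture is of the moment at which its call begins: read the wrist's pose just before it. get_calibration takes no time and is no camera call; for the wrist camera it gives the pose at the moment of the call.
- ctrl.job_done(): hands the job in; it is judged then, once.
Trained networks look in the newest picture that a camera, given by its name, has taken for a name from the list of things; names that differ only in an ending like _2 or _b are one class to them, and where a whole thing is asked for, a point or a joint stands for the part that bears it (a point fixed in the world has none). Each returns a list of dicts, best first, with "confidence" (0 to 1); they miss things now and then, are a little off and sometimes report something else, mostly with a low value. They report only what shows in the picture. A call takes as long as a camera call.
- search_frame(camera, target): "at" ([column, row] in pixels, amid what is visible of it).
- silhouettes(camera, target): "region" (480x640 bool, what is visible of it) and "at" ([column, row] in pixels, amid what is visible of it).
The state is a dict: "time": time; "joint_positions": joint angles; "joint_velocities": joint speeds; "tau": joint torques, N m; "ee_pos": TCP position; "tool_rot": TCP orientation; "wrist_force": force on the tool from outside, world axes, zero at the start; "wrist_torque": the same for the moment, N m; "opening": opening from 0.0 (shut) to 1.0 (fully open); "finger_force": force on a finger pad.
Only numpy, scipy, OpenCV 4.12 (cv2) and the standard library are available. Lean on these libraries where they do the work, as an engineer would, in place of code of your own. Each camera call takes 0.05 s, during which the arm holds its last target. There are 200 camera calls.

## Working session

There is one attempt and no reset: what is moved stays moved. The work goes in short steps, Python scripts to look and compute and a tool call to move; the robot and the scene stay as the last step left them, time stands still between calls to the robot, and variables do not carry over. Pictures are saved under pics/ and viewed, at most 10 in all, crops included, and the job is handed in when it is done.

Besides the shell and the picture viewer there is one more tool, called after "Call:" as name([rows], argument=value, ...), one row to a line, values as JSON. apply_moves: Moves the arm, as the interface text tells. Its arguments: {"type":"object","properties":{"deltas":{"type":"array","items":{"type":"array","items":{"type":"number","minimum":-1,"maximum":1}}}},"required":["deltas"]}

```bash
mkdir -p pics; cat > h.py <<'E'
import numpy as np, cv2
from cell import ctrl, capture, get_calibration, search_frame, silhouettes
def cal(n):
    c=get_calibration(n); f=240/np.tan(np.radians(c["vfov"])/2)
    return f,c["cx"],c["cy"],np.array(c["view"])
def proj(c,p):
    f,cx,cy,V=c; q=V[:3,:3]@np.asarray(p,float)+V[:3,3]; return np.array([cx+f*q[0]/q[2],cy+f*q[1]/q[2]])
def ray(c,uv):
    f,cx,cy,V=c; d=V[:3,:3].T@np.array([(uv[0]-cx)/f,(uv[1]-cy)/f,1]); return -V[:3,:3].T@V[:3,3], d/np.linalg.norm(d)
def save(n,im): cv2.imwrite(f"pics/{n}.png",im[:,:,::-1])
E
python3 - <<'E'
from h import *
for n in ("scene","side"):
    im=capture(n); save(n+"0",im); c=cal(n); print(n,c[0],c[1:3],ray(c,(320,240)))
    for t in ("handle_1","clamp_1","jig","blank","grip_1"):
        try: print(t,[(np.round(r["at"]).tolist(),round(r["confidence"],2)) for r in search_frame(n,t)])
        except Exception as e: print(t,e)
    for t in ("handle_1","blank","jig"):
        for i,r in enumerate(silhouettes(n,t)[:3]):
            np.save(f"{n}_{t}_{i}.npy",r["region"]); print(t,i,r["confidence"],np.round(r["at"]),r["region"].sum())
print(ctrl.read_state())
E
```

```text
scene 557.6192538643163 (308.84932122733625, 236.59857771016894) (array([ 100.65781237, -537.67491819,  767.39926316]), array([ 0.53951182,  0.6158046 , -0.57420527]))
handle_1 [([339.0, 251.0], 0.64), ([351.0, 299.0], 0.6)]
clamp_1 [([352.0, 299.0], 0.61), ([266.0, 252.0], 0.6)]
jig [([322.0, 340.0], 0.8), ([228.0, 241.0], 0.42)]
blank []
grip_1 [([343.0, 263.0], 0.87), ([229.0, 236.0], 0.63)]
handle_1 0 0.71 [341. 248.] 567
blank 0 0.87 [322. 319.] 6365
jig 0 0.59 [320. 339.] 9388
side 499.29684746709296 (319.3262645455358, 233.92130190439426) (array([590.23501636, 884.89559976, 751.83120072]), array([ 0.08802038, -0.77621197, -0.62429752]))
handle_1 [([369.0, 154.0], 0.59), ([416.0, 238.0], 0.57), ([330.0, 317.0], 0.35)]
clamp_1 [([345.0, 217.0], 0.86), ([351.0, 286.0], 0.61)]
jig [([331.0, 318.0], 0.59)]
blank [([348.0, 306.0], 0.88)]
grip_1 [([364.0, 170.0], 0.91), ([396.0, 249.0], 0.69)]
handle_1 0 0.76 [414. 241.] 719
handle_1 1 0.75 [366. 153.] 505
blank 0 0.92 [347. 305.] 2531
blank 1 0.42 [364. 165.] 637
jig 0 0.89 [332. 317.] 9189
{'time': 0.9, 'joint_positions': array([-3.33033560e-02,  3.78887246e-01,  1.73423485e+00,  1.86864681e-05,
        1.02849506e+00, -3.32831015e-02]), 'joint_velocities': array([ 0.0004389 , -0.0003336 ,  0.00010556,  0.00088879,  0.00017805,
        0.00025661]), 'tau': array([ 1.11269994e-03, -7.63687634e+01, -4.34743917e+01,  6.50022947e-02,
        3.89454758e-02, -8.90270258e-07]), 'ee_pos': array([ 6.99998697e+02, -6.75264312e-03,  4.04723401e+02]), 'tool_rot': array([-1.44128888e-05,  7.07117352e-01,  7.07096210e-01, -2.52504726e-06]), 'wrist_force': array([-0.70416591,  1.11660995, -0.78942911]), 'wrist_torque': array([-0.02137731, -0.0253085 ,  0.03975005]), 'finger_force': 0.0, 'opening': 1.001250998969892}
```

View pics/scene0.png

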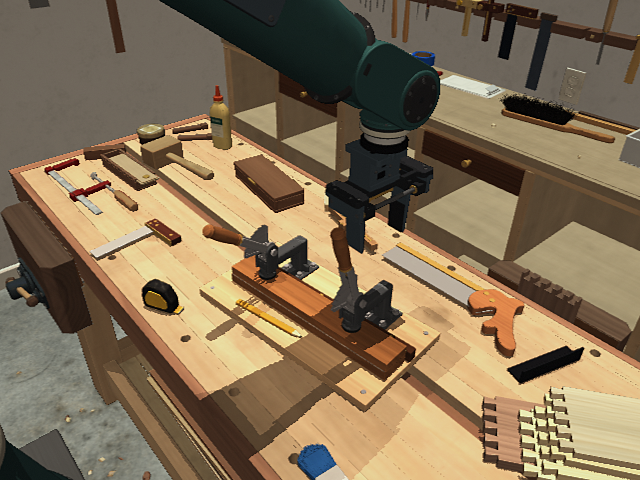

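View pics/side0.png

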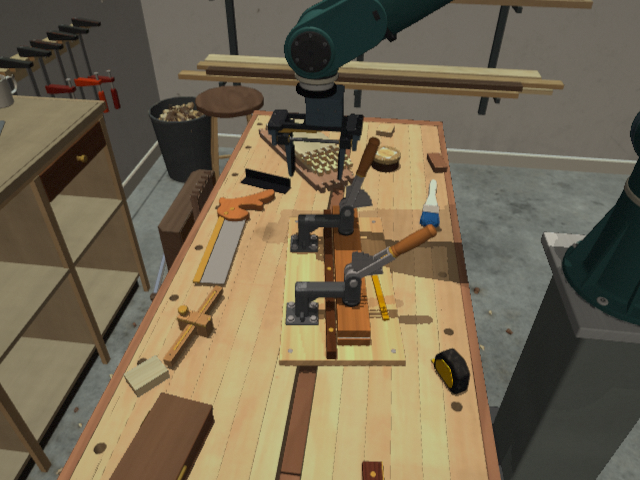

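```bash
cat >> h.py <<'E'
def model(p):
    x,y,w,a1,a2=p; R=np.array([[np.cos(w),-np.sin(w),0],[np.sin(w),np.cos(w),0],[0,0,1]]); o=np.array([x,y,0])
    P={}
    for i,(sx,sy) in enumerate([(-1,1),(-1,-1),(1,-1),(1,1)]): P[f"c{i}"]=R@[115*sx,220*sy,18]+o
    for k,s,a in ((1,1,a1),(2,-1,a2)):
        t=np.radians(8)+a; d=np.array([-np.sin(t),0,np.cos(t)])
        for n,r in (("p",0),("b",89),("g",130),("t",175)): P[f"{n}{k}"]=R@(np.array([-20,110*s,124])+r*d)+o
    return P
E
cat > fit.py <<'E'
from h import *
from scipy.optimize import least_squares
C={n:cal(n) for n in("scene","side")}
obs={"scene":{"c0":(202,290),"c1":(365,408),"c2":(439,333),"t1":(205,230),"t2":(337,228),"b1":(243,240),"b2":(346,268)},
"side":{"c0":(404,361),"c3":(280,362),"t1":(435,230),"t2":(375,140),"b1":(391,250),"b2":(360,180)}}
def res(p):
    P=model(p); return np.concatenate([proj(C[n],P[k])-uv for n in obs for k,uv in obs[n].items()])
s=least_squares(res,[680,0,0,.9,0],loss="soft_l1",x_scale=[10,10,.1,.1,.1]); print(np.round(s.x,3)); np.save("p.npy",s.x)
i=0
for n in obs:
    for k in obs[n]: print(n,k,np.round(res(s.x)[2*i:2*i+2],1)); i+=1
P=model(s.x)
for k in P: print(k,np.round(P[k],1))
out=[]
for n,(u,v,w,h) in (("scene",(190,215,260,200)),("side",(265,130,190,240))):
    im=cv2.imread(f"pics/{n}0.png")[v:v+h,u:u+w]; z=3 if n=="scene" else 2.5
    im=cv2.resize(im,None,fx=z,fy=z,interpolation=cv2.INTER_CUBIC)
    q={k:tuple(int(t) for t in ((proj(C[n],P[k])-(u,v)+.5)*z)) for k in P}
    for a,b in (("c0","c1"),("c1","c2"),("c2","c3"),("c3","c0"),("p1","t1"),("p2","t2")): cv2.line(im,q[a],q[b],(255,255,0),1)
    for k in q: cv2.circle(im,q[k],3,(0,0,255),1)
    cv2.imwrite(f"pics/{n}fit.png",im)
E
python3 fit.py
```

```text
[6.40816e+02 9.33020e+01 1.20000e-01 7.63000e-01 1.44000e-01]
scene c0 [-2.4 -3.2]
scene c1 [-0.3 -3. ]
scene c2 [ 1.9 -0.3]
scene t1 [0.4 0.2]
scene t2 [0.4 1.7]
scene b1 [-5.3 -0.7]
scene b2 [-0.5 -2.4]
side c0 [ 0.6 -0.8]
side c3 [-2.7 -2.6]
side t1 [-0.2 -0.8]
side t2 [-0. -2.]
side b1 [1.5 2.7]
side b2 [ 0.5 -6.3]
c0 [500.3 298.   18. ]
c1 [ 552.9 -138.9   18. ]
c2 [ 781.3 -111.4   18. ]
c3 [728.7 325.5  18. ]
p1 [607.8 200.1 124. ]
b1 [538.4 191.8 179.1]
g1 [506.5 187.9 204.5]
t1 [471.4 183.7 232.4]
p2 [634.1 -18.3 124. ]
b2 [609.4 -21.3 209.4]
g2 [598.  -22.6 248.8]
t2 [585.5 -24.2 292. ]
```

View pics/scenefit.png

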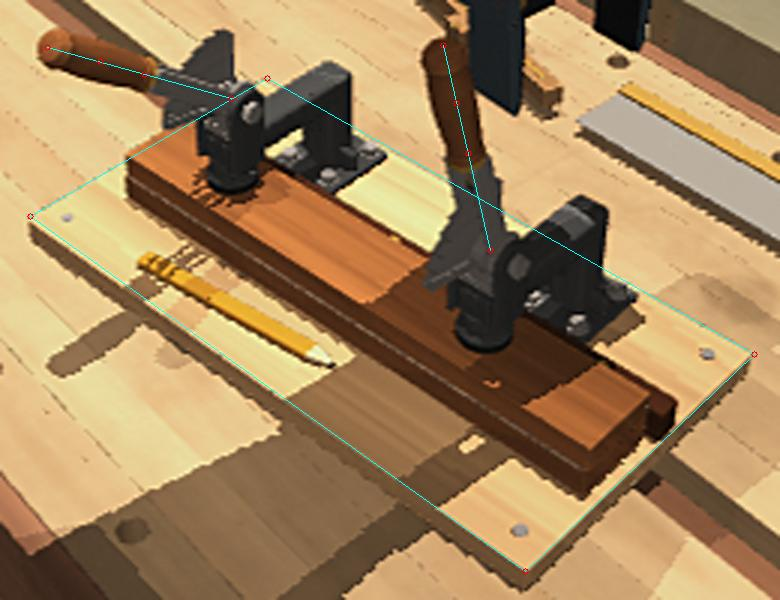

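View pics/sidefit.png

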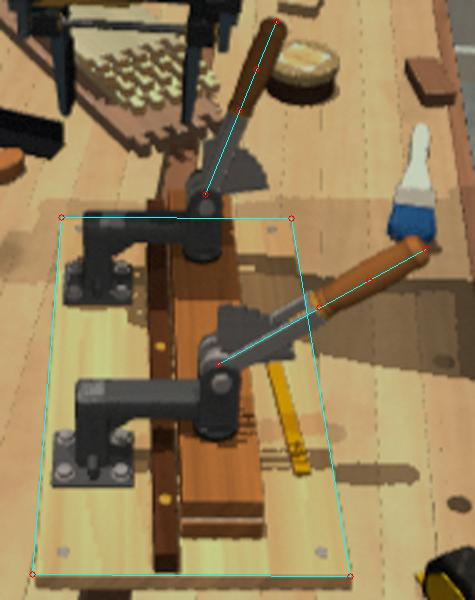

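```bash
sed -i 's/"b1":(243,240),"b2":(346,268)/"b1":(241.7,240),"b2":(346.7,270)/; s/"b1":(391,250),"b2":(360,180)/"b1":(391.8,250.8),"b2":(361,176)/' fit.py
cat >> h.py <<'E'
from scipy.spatial.transform import Rotation as Rn
def q2R(q): return Rn.from_quat([q[1],q[2],q[3],q[0]])
def tgt(p,a,phi,r=130,back=0):
    """TCP pos and rot: grasp point at r on lever 2 at angle a, tool pitch phi, backed off along tool"""
    P=model([*p[:4],a]); d=(P["t2"]-P["p2"])/175; g=P["p2"]+r*d
    R=Rn.from_euler("z",p[2])*Rn.from_euler("y",-phi)*Rn.from_euler("z",-np.pi/2)*q2R([0,.70711,.70711,0])
    return g-(172+back)*R.apply([0,0,1]),R
def delta(T,s=None):
    s=s or ctrl.read_state(); return np.round((T[0]-s["ee_pos"])/600,4),np.round((T[1]*q2R(s["tool_rot"]).inv()).as_rotvec()/(np.pi/2),4)
E
python3 fit.py | grep -v "^c"; python3 -c "
from h import *
p=np.load('p.npy')
for b in (150,0):
  T=tgt(p,p[4],-.25,back=b); print(T[0],delta(T))"
```

```text
[6.40447e+02 9.28440e+01 1.19000e-01 7.62000e-01 1.44000e-01]
scene c0 [-2.4 -3.1]
scene c1 [-0.3 -2.7]
scene c2 [ 2. -0.]
scene t1 [0.4 0.3]
scene t2 [0.4 1.9]
scene b1 [-4.  -0.6]
scene b2 [-1.2 -4.2]
side c0 [ 0.7 -1. ]
side c3 [-2.5 -2.8]
side t1 [-0.1 -1. ]
side t2 [ 0.2 -2.1]
side b1 [0.8 1.7]
side b2 [-0.3 -2.4]
p1 [607.5 199.7 124. ]
b1 [538.2 191.4 179.2]
g1 [506.3 187.5 204.7]
t1 [471.2 183.3 232.6]
p2 [633.7 -18.8 124. ]
b2 [609.  -21.7 209.5]
g2 [597.6 -23.1 248.8]
t2 [585.1 -24.6 292. ]
[676.70143702 -13.59637513 560.80638537] (array([-0.0388, -0.0226,  0.2601]), array([-0.1301,  0.1155, -0.9188]))
[639.85493082 -18.01578233 415.46952212] (array([-0.1002, -0.03  ,  0.0179]), array([-0.1301,  0.1155, -0.9188]))
```

Call:
apply_moves([
  [1,-0.01,-0.005,0.083,0,0,0],
  [1,-0.02,-0.01,0.166,0,0,-0.09],
  [1,-0.03,-0.02,0.25,-0.03,0.03,-0.18],
  [1,-0.039,-0.0226,0.26,-0.04,0.04,-0.27],
  [1,-0.039,-0.0226,0.26,-0.05,0.05,-0.36],
])

```text
time: 1.4
ee_pos: [676.2, -13.8, 563.9]
tool_rot: [0.001, 0.877, 0.478, -0.053]
wrist_force: [-0.2, 0.7, -0.7]
opening: 1.001
finger_force: 0.0
```

```bash
python3 -c "
from h import *
p=np.load('p.npy')
T=tgt(p,p[4],-.25,back=150); print(T[0],delta(T)); print(ctrl.read_state()['joint_positions'])"
```

```text
[676.70143702 -13.59637513 560.80638537] (array([ 0.0008,  0.0003, -0.0052]), array([-0.0811,  0.0693, -0.5544]))
[-0.04815049  0.2144249   1.65080577 -0.05894893  1.36691851  0.53882635]
```

Call:
apply_moves([
  [1,0,0,0,-0.013,0.011,-0.09],
  [1,0,0,-0.005,-0.026,0.023,-0.18],
  [1,0,0,-0.005,-0.04,0.035,-0.27],
  [1,0,0,-0.005,-0.053,0.046,-0.36],
  [1,0,0,-0.005,-0.066,0.057,-0.45],
])

```text
time: 1.9
ee_pos: [676.6, -13.5, 557.7]
tool_rot: [0.005, 0.983, 0.142, -0.114]
wrist_force: [1.0, -0.3, 0.3]
opening: 0.994
finger_force: 0.0
```

Call:
apply_moves([
  [1,0,0,0,-0.013,0.012,-0.09],
  [1,0,0,0,-0.015,0.012,-0.1044],
  [1,0,0,0,-0.015,0.012,-0.1044],
])

```text
time: 2.2
ee_pos: [676.6, -13.6, 557.7]
tool_rot: [0.005, 0.99, 0.064, -0.125]
wrist_force: [0.1, -0.6, 0.6]
opening: 1.001
finger_force: 0.0
```

```bash
python3 -c "
from h import *
p=np.load('p.npy')
s=ctrl.read_state();print(s['joint_positions'],s['time'])
im=capture('wrist');c=cal('wrist');P=model(p)
r=silhouettes('wrist','handle_2');print([(x['confidence'],x['at'],x['region'].sum()) for x in r])
for a,b in (('p2','t2'),('p1','t1'),('c0','c1'),('c1','c2'),('c2','c3'),('c3','c0')):
  cv2.line(im,*[tuple(int(t) for t in proj(c,P[k])) for k in (a,b)],(0,255,255),1)
for k in ('p2','b2','g2','t2'): cv2.circle(im,tuple(int(t) for t in proj(c,P[k])),3,(255,0,0),1)
save('w1',im)
for b in (150,0):
  T=tgt(p,p[4],-.25,back=b); print(T[0],delta(T))"
```

```text
[-0.05009009  0.24109607  1.63280923 -0.03851274  1.51494271  1.39925663] 2.2
[]
[676.70143702 -13.59637513 560.80638537] (array([ 0.0002, -0.0001,  0.0051]), array([-0.0035, -0.0005, -0.0055]))
[639.85493082 -18.01578233 415.46952212] (array([-0.0612, -0.0075, -0.2371]), array([-0.0035, -0.0005, -0.0055]))
```

View pics/w1.png

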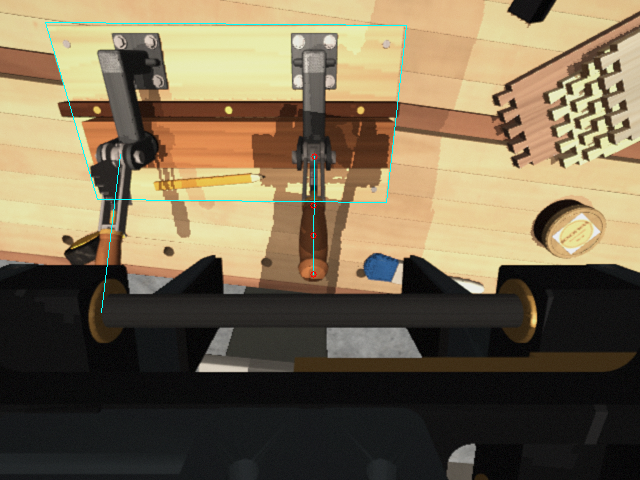

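Call:
apply_moves([
  [1,-0.017,-0.002,-0.067,-0.0035,0,-0.0055],
  [1,-0.034,-0.004,-0.134,-0.0035,0,-0.0055],
  [1,-0.048,-0.006,-0.19,-0.0035,0,-0.0055],
  [1,-0.061,-0.0075,-0.237,-0.0035,0,-0.0055],
  [1,-0.061,-0.0075,-0.237,-0.0035,0,-0.0055],
])

```text
time: 2.8
ee_pos: [638.5, -18.0, 412.0]
tool_rot: [0.007, 0.99, 0.059, -0.128]
wrist_force: [0.2, -0.5, 0.0]
opening: 0.999
finger_force: 0.0
```

```bash
python3 -c "
from h import *
p=np.load('p.npy')
im=capture('side');save('s2',cv2.resize(im[100:300,230:480],None,fx=3,fy=3))
T=tgt(p,p[4],-.25); print(T[0],delta(T))"
```

```text
[639.85493082 -18.01578233 415.46952212] (array([0.0002, 0.    , 0.0013]), array([ 0.    , -0.0023,  0.001 ]))
```

View pics/s2.png

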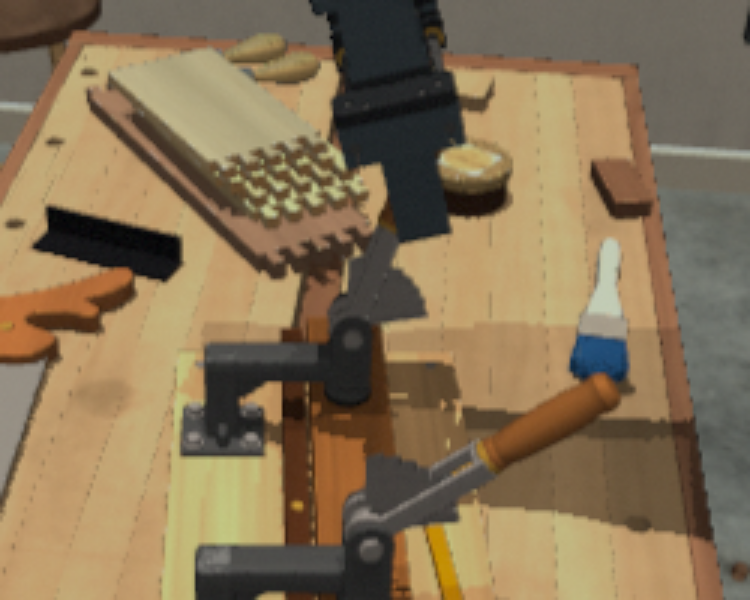

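The finger covers the slack handle's wood with its steel lever emerging below (crop ~(375,260)); alignment is good. Closing.

Call:
apply_moves([
  [0,0,0,0,0,0,0],
  [0,0,0,0,0,0,0],
  [0,0,0,0,0,0,0],
  [0,0,0,0,0,0,0],
  [0,0,0,0,0,0,0],
])

```text
time: 3.35
ee_pos: [640.1, -18.0, 416.0]
tool_rot: [0.007, 0.99, 0.058, -0.125]
wrist_force: [-0.3, -0.7, -0.7]
opening: 0.593
finger_force: 0.0
```

```bash
python3 -c "
from h import *
p=np.load('p.npy'); s=ctrl.read_state()
print(s['wrist_force'],s['wrist_torque'],s['opening'],s['finger_force'])
T0=tgt(p,p[4],-.25)
np.save('cmd0.npy',s['ee_pos'])
for da in np.arange(0,.70,.06):
  T=tgt(p,p[4]+da,-.25+da); print(round(da+p[4],3),np.round((T[0]-T0[0])/600,4),np.round((T[1]*T0[1].inv()).as_rotvec()/(np.pi/2),4))"
```

```text
[-0.26695111 -0.68359088 -0.72538695] [ 0.05599641 -0.00039971 -0.02973045] 0.5928023998158035 0.0
0.144 [0. 0. 0.] [0. 0. 0.]
0.204 [-0.0289 -0.0035 -0.0003] [ 0.0045 -0.0379 -0.    ]
0.264 [-0.0578 -0.0069 -0.0023] [ 0.0091 -0.0759 -0.    ]
0.324 [-0.0865 -0.0104 -0.006 ] [ 0.0136 -0.1138 -0.    ]
0.384 [-0.1149 -0.0138 -0.0115] [ 0.0182 -0.1517 -0.    ]
0.444 [-0.143  -0.0172 -0.0186] [ 0.0227 -0.1896  0.    ]
0.504 [-0.1706 -0.0205 -0.0275] [ 0.0273 -0.2276  0.    ]
0.564 [-0.1976 -0.0237 -0.038 ] [ 0.0318 -0.2655 -0.    ]
0.624 [-0.2239 -0.0269 -0.0501] [ 0.0364 -0.3034 -0.    ]
0.684 [-0.2494 -0.0299 -0.0638] [ 0.0409 -0.3413 -0.    ]
0.744 [-0.2741 -0.0329 -0.079 ] [ 0.0455 -0.3793 -0.    ]
0.804 [-0.2979 -0.0357 -0.0957] [ 0.05   -0.4172 -0.    ]
```

Fingers still closing.

Call:
apply_moves([
  [0,0,0,0,0,0,0],
  [0,0,0,0,0,0,0],
  [0,0,0,0,0,0,0],
  [0,0,0,0,0,0,0],
  [0,0,0,0,0,0,0],
])

```text
time: 3.85
ee_pos: [640.0, -17.9, 415.5]
tool_rot: [0.007, 0.99, 0.058, -0.125]
wrist_force: [0.2, 3.9, 0.5]
opening: 0.249
finger_force: 30.0
```

Call:
apply_moves([
  [0,0,0,0,0,0,0],
  [0,0,0,0,0,0,0],
  [0,0,0,0,0,0,0],
  [0,0,0,0,0,0,0],
])

```text
time: 4.25
ee_pos: [640.0, -17.9, 415.5]
tool_rot: [0.007, 0.99, 0.058, -0.125]
wrist_force: [-0.9, 5.4, 0.2]
opening: 0.254
finger_force: 30.0
```

Call:
apply_moves([
  [0,-0.0116,-0.0014,-0.0001,0.0018,-0.0152,0],
  [0,-0.0231,-0.0028,-0.0002,0.0036,-0.0304,0],
  [0,-0.0347,-0.0042,-0.0006,0.0054,-0.0456,0],
  [0,-0.0462,-0.0055,-0.0014,0.0073,-0.0607,0],
  [0,-0.0578,-0.0069,-0.0023,0.0091,-0.0759,0],
])

```text
time: 4.75
ee_pos: [605.4, -22.1, 414.5]
tool_rot: [0.004, 0.996, 0.058, -0.064]
wrist_force: [4.5, 5.8, -0.3]
opening: 0.251
finger_force: 30.0
```

```bash
cat > st.py <<'E'
from h import *
import sys
p=np.load('p.npy'); s=ctrl.read_state(); R=q2R(s['tool_rot'])
g=s['ee_pos']+172*R.apply([0,0,1]); v=Rn.from_euler('z',-p[2]).apply(g-model(p)['p2'])
r=np.hypot(v[0],v[2]); a=np.arctan2(-v[0],v[2])-np.radians(8); t=np.radians(8)+a
u=-Rn.from_euler('z',-p[2]).apply(R.apply([0,0,1])); phi=np.arctan2(-u[0],u[2])
F=Rn.from_euler('z',-p[2]).apply(s['wrist_force']); 
print('t %.2f a %.3f r %.1f dy %.1f phi %.3f'%(s['time'],a,r,v[1],phi),'F',F.round(1),'Ftan %.1f Frad %.1f'%(-F[0]*np.cos(t)-F[2]*np.sin(t),-F[0]*np.sin(t)+F[2]*np.cos(t)),'op',round(s['opening'],3),s['finger_force'])
if len(sys.argv)>1:
  T0=(s['ee_pos'],R)
  for x in np.linspace(a,float(sys.argv[1]),6)[1:]:
    T=tgt(p,x,phi+x-a,r=r); print(round(x,3),delta(T,s))
E
python3 st.py 0.38
```

```text
t 4.75 a 0.260 r 130.2 dy 0.1 phi -0.129 F [ 5.2  5.2 -0.3] Ftan -4.6 Frad -2.3 op 0.251 30.013593435287476
0.284 (array([-0.0116, -0.0014, -0.0013]), array([ 0.0017, -0.0152,  0.002 ]))
0.308 (array([-0.0231, -0.0028, -0.0028]), array([ 0.0035, -0.0304,  0.002 ]))
0.332 (array([-0.0346, -0.0042, -0.0047]), array([ 0.0053, -0.0457,  0.002 ]))
0.356 (array([-0.046 , -0.0055, -0.0068]), array([ 0.0071, -0.0609,  0.002 ]))
0.38 (array([-0.0574, -0.0069, -0.0092]), array([ 0.0089, -0.0761,  0.002 ]))
```

Call:
apply_moves([
  [0,-0.0116,-0.0014,-0.0013,0.0018,-0.0152,0],
  [0,-0.0231,-0.0028,-0.0028,0.0036,-0.0304,0],
])

```text
time: 4.95
ee_pos: [591.6, -23.8, 412.9]
tool_rot: [0.002, 0.998, 0.058, -0.04]
wrist_force: [4.3, 5.4, 1.6]
opening: 0.255
finger_force: 30.0
```

Call:
apply_moves([
  [0,-0.0115,-0.0014,-0.0019,0.0018,-0.0152,0],
  [0,-0.0229,-0.0027,-0.004,0.0036,-0.0304,0],
])

```text
time: 5.15
ee_pos: [577.7, -25.5, 410.4]
tool_rot: [0.001, 0.998, 0.058, -0.016]
wrist_force: [3.1, 6.2, 1.1]
opening: 0.256
finger_force: 30.0
```

```bash
python3 st.py 0.5
```

```text
t 5.15 a 0.357 r 130.2 dy 0.1 phi -0.033 F [3.8 5.8 1.1] Ftan -3.8 Frad -0.8 op 0.256 30.014208555221558
0.386 (array([-0.0135, -0.0016, -0.0029]), array([ 0.002 , -0.0181,  0.0019]))
0.414 (array([-0.0269, -0.0033, -0.0062]), array([ 0.0041, -0.0362,  0.0019]))
0.443 (array([-0.0403, -0.0049, -0.0098]), array([ 0.0063, -0.0543,  0.0019]))
0.471 (array([-0.0535, -0.0064, -0.0138]), array([ 0.0084, -0.0723,  0.0019]))
0.5 (array([-0.0666, -0.008 , -0.0183]), array([ 0.0106, -0.0904,  0.0019]))
```

Call:
apply_moves([
  [0,-0.0135,-0.0016,-0.0029,0.002,-0.0181,0],
  [0,-0.0269,-0.0033,-0.0062,0.0041,-0.0362,0],
])

```text
time: 5.35
ee_pos: [561.6, -27.4, 406.8]
tool_rot: [-0.001, 0.998, 0.058, 0.012]
wrist_force: [4.3, 6.8, 2.3]
opening: 0.256
finger_force: 30.0
```

Call:
apply_moves([
  [0,-0.0134,-0.0016,-0.0036,0.0022,-0.0181,0],
  [0,-0.0266,-0.0031,-0.0076,0.0043,-0.0361,0],
])

```text
time: 5.55
ee_pos: [545.8, -29.3, 402.4]
tool_rot: [-0.002, 0.997, 0.058, 0.041]
wrist_force: [3.9, 5.4, 2.8]
opening: 0.256
finger_force: 30.0
```

```bash
python3 st.py 0.59
```

```text
t 5.55 a 0.468 r 130.3 dy -0.0 phi 0.082 F [4.5 4.9 2.8] Ftan -5.3 Frad -0.3 op 0.256 30.035719871520996
0.492 (array([-0.0112, -0.0014, -0.0037]), array([ 0.0019, -0.0154,  0.0019]))
0.517 (array([-0.0223, -0.0027, -0.0078]), array([ 0.0037, -0.0309,  0.0019]))
0.541 (array([-0.0333, -0.004 , -0.012 ]), array([ 0.0055, -0.0463,  0.0019]))
0.566 (array([-0.0442, -0.0053, -0.0166]), array([ 0.0073, -0.0617,  0.0019]))
0.59 (array([-0.055 , -0.0066, -0.0214]), array([ 0.0092, -0.0771,  0.0019]))
```

Call:
apply_moves([
  [0,-0.0112,-0.0014,-0.0037,0.0019,-0.0154,0],
  [0,-0.0223,-0.0027,-0.0078,0.0037,-0.0309,0],
])

```text
time: 5.75
ee_pos: [532.3, -30.9, 397.6]
tool_rot: [-0.004, 0.996, 0.058, 0.065]
wrist_force: [0.7, 5.4, 0.5]
opening: 0.252
finger_force: 30.0
```

Call:
apply_moves([
  [0,-0.011,-0.0013,-0.0042,0.0018,-0.0154,0],
])

```text
time: 5.85
ee_pos: [525.7, -31.7, 395.0]
tool_rot: [-0.005, 0.995, 0.058, 0.077]
wrist_force: [3.8, 5.6, 2.6]
opening: 0.257
finger_force: 30.0
```

Call:
apply_moves([
  [0,-0.0109,-0.0013,-0.0046,0.0018,-0.0154,0],
])

```text
time: 5.95
ee_pos: [519.2, -32.5, 392.4]
tool_rot: [-0.005, 0.994, 0.058, 0.089]
wrist_force: [2.5, 6.5, 3.5]
opening: 0.254
finger_force: 30.0
```

Call:
apply_moves([
  [0,-0.0108,-0.0013,-0.0048,0.0018,-0.0154,0],
])

```text
time: 6.05
ee_pos: [512.8, -33.3, 389.5]
tool_rot: [-0.006, 0.993, 0.058, 0.102]
wrist_force: [2.9, 6.3, 2.2]
opening: 0.255
finger_force: 30.0
```

```bash
python3 st.py 0.70
```

```text
t 6.05 a 0.591 r 130.3 dy -0.1 phi 0.204 F [3.7 5.9 2.2] Ftan -4.2 Frad -0.8 op 0.255 30.037896037101746
0.613 (array([-0.0096, -0.0011, -0.0045]), array([ 0.0017, -0.0138,  0.0018]))
0.634 (array([-0.019 , -0.0022, -0.0093]), array([ 0.0033, -0.0276,  0.0018]))
0.656 (array([-0.0284, -0.0034, -0.0143]), array([ 0.005 , -0.0415,  0.0018]))
0.678 (array([-0.0376, -0.0045, -0.0194]), array([ 0.0066, -0.0553,  0.0018]))
0.7 (array([-0.0467, -0.0056, -0.0248]), array([ 0.0082, -0.0691,  0.0018]))
```

Call:
apply_moves([
  [0,-0.0096,-0.0011,-0.0045,0.0017,-0.0138,0],
  [0,-0.019,-0.0022,-0.0093,0.0033,-0.0276,0],
  [0,-0.0284,-0.0034,-0.0143,0.005,-0.0415,0],
  [0,-0.0376,-0.0045,-0.0194,0.0066,-0.0553,0],
])

```text
time: 6.45
ee_pos: [490.4, -36.0, 378.1]
tool_rot: [-0.008, 0.988, 0.058, 0.145]
wrist_force: [1.3, 5.5, 6.1]
opening: 0.255
finger_force: 30.1
```

```bash
python3 st.py 0.79
```

```text
t 6.45 a 0.676 r 130.3 dy -0.2 phi 0.292 F [1.9 5.3 6.1] Ftan -5.7 Frad 2.8 op 0.255 30.055461823940277
0.699 (array([-0.0096, -0.001 , -0.0056]), array([ 0.0018, -0.0144,  0.0016]))
0.721 (array([-0.019 , -0.0022, -0.0114]), array([ 0.0035, -0.0289,  0.0016]))
0.744 (array([-0.0283, -0.0033, -0.0175]), array([ 0.0052, -0.0433,  0.0016]))
0.767 (array([-0.0374, -0.0044, -0.0237]), array([ 0.007 , -0.0578,  0.0016]))
0.79 (array([-0.0464, -0.0055, -0.0302]), array([ 0.0087, -0.0722,  0.0016]))
```

Call:
apply_moves([
  [0,-0.0096,-0.001,-0.0056,0.0018,-0.0144,0],
])

```text
time: 6.55
ee_pos: [484.6, -36.6, 374.7]
tool_rot: [-0.009, 0.986, 0.058, 0.156]
wrist_force: [4.6, 5.6, 4.5]
opening: 0.253
finger_force: 30.0
```

Call:
apply_moves([
  [0,-0.0094,-0.0012,-0.0058,0.0017,-0.0145,0],
])

```text
time: 6.65
ee_pos: [478.8, -37.4, 370.9]
tool_rot: [-0.01, 0.984, 0.058, 0.167]
wrist_force: [2.7, 5.5, 3.1]
opening: 0.253
finger_force: 30.0
```

Call:
apply_moves([
  [0,-0.0093,-0.0011,-0.0061,0.0017,-0.0144,0],
])

```text
time: 6.75
ee_pos: [473.3, -38.0, 367.3]
tool_rot: [-0.01, 0.982, 0.057, 0.179]
wrist_force: [1.8, 5.0, 5.0]
opening: 0.254
finger_force: 30.0
```

Call:
apply_moves([
  [0,-0.0091,-0.0011,-0.0062,0.0018,-0.0145,0],
])

```text
time: 6.85
ee_pos: [467.8, -38.7, 363.6]
tool_rot: [-0.011, 0.98, 0.057, 0.19]
wrist_force: [1.2, 5.3, 3.9]
opening: 0.255
finger_force: 30.0
```

```bash
python3 st.py 0.80
```

```text
t 6.85 a 0.770 r 130.3 dy -0.2 phi 0.383 F [1.8 5.1 3.9] Ftan -4.2 Frad 1.0 op 0.255 30.046570301055908
0.776 (array([-0.0024, -0.0002, -0.0017]), array([ 0.0005, -0.0038,  0.0015]))
0.782 (array([-0.0048, -0.0005, -0.0034]), array([ 0.0009, -0.0076,  0.0015]))
0.788 (array([-0.0072, -0.0008, -0.0051]), array([ 0.0014, -0.0115,  0.0015]))
0.794 (array([-0.0095, -0.0011, -0.0069]), array([ 0.0018, -0.0153,  0.0015]))
0.8 (array([-0.0119, -0.0013, -0.0086]), array([ 0.0023, -0.0191,  0.0015]))
```

Call:
apply_moves([
  [0,-0.0048,-0.0005,-0.0034,0.0009,-0.0076,0],
  [0,-0.0095,-0.0011,-0.0069,0.0018,-0.0153,0],
  [0,-0.0095,-0.0011,-0.0069,0.0018,-0.0153,0],
  [0,-0.0095,-0.0011,-0.0069,0.0018,-0.0153,0],
])

```text
time: 7.25
ee_pos: [462.2, -39.4, 359.4]
tool_rot: [-0.012, 0.978, 0.057, 0.201]
wrist_force: [-0.6, 3.6, 4.3]
opening: 0.254
finger_force: 30.0
```

```bash
python3 st.py; python3 -c "
from h import *
p=np.load('p.npy').copy(); P=model([*p[:4],.76])
im=capture('side');c=cal('side')
u,v,z=265,130,3
im=cv2.resize(im[v:v+200,u:u+200],None,fx=z,fy=z,interpolation=cv2.INTER_CUBIC).copy()
for a,col in ((.57,(255,0,0)),(.76,(0,255,255)),(.95,(255,0,255))):
  P=model([*p[:3],a,a])
  for k in '12':
    A=[tuple(int(t) for t in (proj(c,P[n+k])-(u,v)+.5)*z) for n in 'pt']; cv2.line(im,*A,col,1)
save('s3',im)"
```

```text
t 7.25 a 0.797 r 130.3 dy -0.1 phi 0.405 F [-0.2  3.6  4.3] Ftan -3.4 Frad 2.7 op 0.254 30.03738284111023
```

View pics/s3.png

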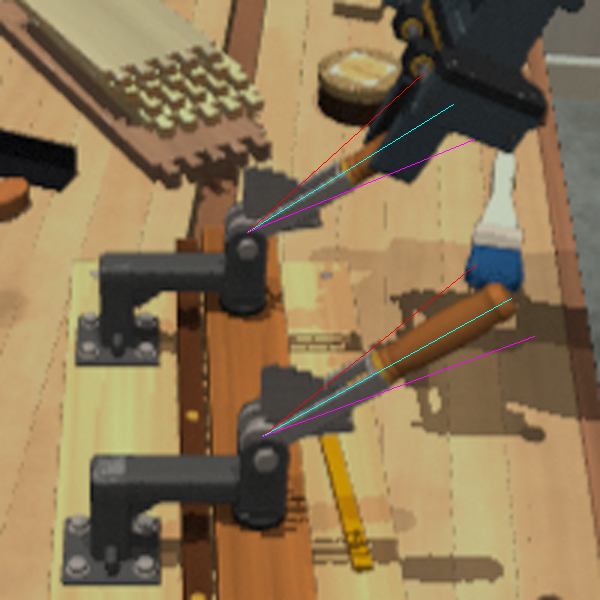

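```bash
python3 -c "
from h import *
print(ctrl.job_done())"; python3 st.py
```

```text
the job is handed in; nothing more can be done
None
the job is handed in; nothing more can be done
```

I pulled the slack clamp's lever down to the tightened clamp's click, about 0.76 rad (it stands near 0.80, inside the 0.73–0.88 window), and handed the job in at about 7.3 s with the handle still pinched at 30 N; no verdict came back.

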